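Bring a printing type under the loupe on the inspection rail

ROBOT

A 6-joint arm with a two-finger parallel gripper is mounted at the origin on the work surface; the furniture and walls round the work are solid. World frame = base frame: x ahead of the robot, y to its left, z up, the work surface at z = 0. Lengths are in m, angles in rad, forces in N, time in s.
With the tool pointing down it reaches from about 0.375 to 0.975 m from the base axis. Payload 3.8 kg.
Tool frame: the origin (TCP) lies on the mounting face of the last link; the fingertips stand 173 mm ahead of it and the grasp point (between the pads) lies 155 mm ahead of it; z points along the fingers, y is the line along which they close (so a half turn about z gives the same grasp; the last joint's range is limited). The gripper opens to 85 mm and grips with 20 to 120 N. Pads are 22 mm wide; open, the fingers measure 114 mm over their backs; the gripper's body (76 mm by 85 mm) begins 54 mm behind the grasp point. The pads swing forward as they close: fully open they stand 13 mm farther back than shut.
Start: joints at [-1.371, 0.264, 1.604, -0, 1.274, -0.037], TCP at [0.158, -0.656, 0.405] pointing down, gripper open.
Joint ranges: [-2.63, 2.63], [-0.94, 2.18], [0.31, 2.57], [-1.31, 4.45], [0, 2.66], [-2.55, 2.55]. Speed limits (rad/s): [2.57, 2.57, 3.14, 3.14, 3.14, 3.14].

INTERFACE

Orientations are given as a 3x3 rotation matrix whose columns are the frame's x, y, z axes.
In Python, from cell import bot gives the robot as it stands.
- The arm moves only by the tool apply_moves, never from a script. Its argument "deltas" is a list of rows, each a list of 7 numbers: the shift along the tool's x, y, z each as a share of 40 mm, from -1 to 1, then the turn, a rotation vector about the tool's x, y, z each as a share of 8 degrees, from -1 to 1, then the opening, from 0 (shut) to 1 (fully open). A call has 1 to 20 rows; each row shifts and turns the commanded pose from where the row before left it, along the tool's axes as they then stand; what a row does not reach is not made up. A row lasts 1/10 s, in which the tool goes at most 50 mm and 8.59 degrees, less where a joint would pass 70% of its speed; a pose out of reach is approached as far as the arm can. A call with a number of a shift or a turn outside -1 to 1 is refused whole. A call with a gripper value outside its range is refused whole. The fingers move at their own pace and stop on an object; the grip force is fixed at half the most. Time passes only in rows, so rows that do not move let the fingers close. It gives the time, the measured TCP pose, the force and the opening at its end, in the units of the state.
- bot.get_state(): the state, without advancing time (a new reading comes with each control period).
- bot.camera(name): name is "side" or "top" or "wrist"; returns (picture, depth): 480x640x3 uint8, red, green, blue; 480x640 float32, m along the optical axis (not along the pixel's ray), 0 where there is no reading.
- bot.calibration(name): a dict with "fx", "fy", "cx", "cy" (pixels), "extrinsics" (4x4, takes a point from world to camera coordinates). Camera axes: x right, y up, looking along -z (the intrinsics and any distortion apply to the point x, -y, -z); pixel columns grow to the right and rows downward; lengths in m; the calibration is good to about 2 mm. A picture is of the moment at which its call begins: read the wrist's pose just before it. calibration takes no time and is no camera call; for the wrist camera it gives the pose at the moment of the call.
- bot.hand_in(): hands the job in, once; it reports no verdict.
Trained networks look in the newest picture that a camera, given by its name, has taken for a name from the list of things; names that differ only in an ending like _2 or _b are one class to them, and where a whole thing is asked for, a point or a joint stands for the part that bears it (a point fixed in the world has none). Each returns a list of dicts, best first, with "score" (0 to 1); they miss things now and then, are a little off and sometimes report something else, mostly with a low value. They report only what shows in the picture. A call takes as long as a camera call. They do not tell look-alikes from the thing itself.
- bot.look_for(camera, thing): "location" ([x, y, z] in m, in the coordinates of the camera as it stood for that picture, good to about 4 mm: the middle of the surface that is visible of it).
The state is a dict: "time_s": time; "joint_positions": joint angles; "qvel": joint speeds; "joint_torque": joint torques, N m; "tool_pos": TCP position; "tool_rot": TCP orientation; "contact_force": force on the tool from outside, world axes, zero at the start; "moment": the same for the moment, N m; "finger_gap": finger opening in m.
Only numpy, scipy, OpenCV 4.12 (cv2) and the standard library are available. Lean on these libraries where they do the work, as an engineer would, in place of code of your own. Each camera call takes 0.05 s, during which the arm holds its last target. There are 200 camera calls.

TASK

Hook the type carrier over the blue section of the inspection rail, slide it along the rail, without lifting it off, until its middle stands over the red strip, and let go of it. Then pick up the black loupe and hold it level and still, centred over the type, with its underside at the height of the red pointer on the focus gauge; finish while still holding it there. Do not shift the gauge's pointer or the tins and the spare type lying about.

Things in the scene. Friction and masses are not known exactly. Their poses are not given: they have to be found in the camera images.
- carrier_center (a point): Centre of the type carrier, an aluminium inverted U with a wooden printing type fixed on top: 38 mm wide (x), 56 long (y), 62 high; 0.23 kg. It stands on its two walls; this point is 31 mm above their lower edges. Grasp from above across x. The slot along y is 20 mm wide (mouth about 27), its roof 34 mm above the edges; both ends alike. Seated, this point is 3 mm below the bar's top.
- type_face (a point): Middle of the printing face on top of the carrier, 31 mm above carrier_center.
- rail_load (a point): Middle of the blue section (60 mm long), on the top face of the fixed inspection rail: a level aluminium bar 14 x 14 mm, top 75 mm above the bench, 360 mm long, on end posts. y runs along the bar from the blue section towards the red strip; x is level, square to the bar, towards the focus gauge. The bar is clear from 59 mm behind to 259 mm ahead of this point.
- slide_mark (a point): Mark at bench height straight below the bar: on the middle line of a red strip 8 mm wide, 3 mm thick, 165 mm long that passes under the rail square to it and belongs to the fixed focus gauge. Axes as the rail's. It is 140 to 200 mm along the bar from the middle of the blue section.
- pointer_tip (a point): Tip of the red pointer on the focus gauge, a thin steel post (191 mm high with its knob) 118 mm beyond the rail, in line with the red strip. The pointer sticks out towards the rail, its tip 95 mm from the bar's middle line, and is set 130 to 170 mm above the bench; it slides on the post with light friction (4 N) and must stay as set. z is up.
- loupe_center (a point): Centre of the black round loupe, 42 mm across, 40 mm high, 0.06 kg, standing upright on the bench; this point lies on its axis, 20 mm above its underside. z is its optical axis, up. Grasp it from above across the upper half.
- carrier: The type carrier as a body; origin in the middle between its walls' lower edges, axes as carrier_center.
- loupe: The loupe as a body; origin at the centre of its underside.
- tin_black_center (a point): Bystander: ink tin with a black band, 68 mm across, 45 mm high; point on its axis 15 mm above the bench.
- tin_blue_center (a point): Bystander: ink tin with a blue band, 70 mm across, 30 mm high; point on its axis 15 mm above the bench.
- spare_type_center (a point): Bystander: loose wooden printing type, 50 x 36 x 24 mm; point on its axis 15 mm above the bench.
Not all that is in view belongs to the job. Of the things that look like the loupe, the smallest one is meant.

How it is judged:
On the way, in this order (a step that is already met when the one before it is completed fails the run):
1. the carrier is hooked over the bar, seated, its middle within 25 mm of the middle of the blue section (x of carrier_center in the frame of rail_load between -0.007 and 0.007 m and z of carrier_center in the frame of rail_load between -0.008 and 0.002 m and angle between carrier_center's own z axis and vertical below 0.13 rad and angle between the y axis of carrier_center and the y axis of rail_load, either way round below 0.17 rad and y of carrier_center in the frame of rail_load between -0.025 and 0.025 m), for 0.1 s.
2. still seated on the bar, it passes along it (50 to 110 mm from the middle of the blue section) (x of carrier_center in the frame of rail_load between -0.007 and 0.007 m and z of carrier_center in the frame of rail_load between -0.008 and 0.002 m and angle between carrier_center's own z axis and vertical below 0.13 rad and angle between the y axis of carrier_center and the y axis of rail_load, either way round below 0.17 rad and y of carrier_center in the frame of rail_load between 0.05 and 0.11 m), for 0.05 s.
3. it is seated with its middle within 8 mm of the red strip's middle line, and let go (x of carrier_center in the frame of rail_load between -0.007 and 0.007 m and z of carrier_center in the frame of rail_load between -0.008 and 0.002 m and angle between carrier_center's own z axis and vertical below 0.13 rad and angle between the y axis of carrier_center and the y axis of rail_load, either way round below 0.17 rad and y of carrier_center in the frame of slide_mark between -0.008 and 0.008 m and contact force between the fingers and carrier below 0.1 N), for 0.2 s.
At the end, for the whole second after the job is handed in: Carrier seated on the bar, let go, within 8 mm of the red strip's middle line; the loupe held at rest by the fingers alone, within 0.09 rad of level, 10 mm of the middle of the type's face seen from above, its underside within 6 mm of the pointer tip's height (all of step 3 and horizontal distance between loupe_center and type_face below 0.01 m and z of loupe_center in the frame of pointer_tip between 0.014 and 0.026 m and angle between loupe_center's own z axis and vertical below 0.09 rad and linear speed of loupe below 0.02 m/s and contact force between the fingers and loupe above 0.5 N and contact force between loupe and carrier below 0.05 N); the arm keeps its last pose, push and grip.
It fails at once if the pointer of the gauge was shifted by more than 4 mm (distance of pointer_tip from where it was at the start of the episode above 0.004 m).
It fails at once if a tin or the spare type was moved by more than 25 mm (distance of any of tin_black_center, tin_blue_center, spare_type_center from where it was at the start of the episode above 0.025 m).
It also fails if it takes over 72 s, if anything falls off the work surface, if the arm or the gripper's body presses on something with over 40 N, if the wrist force passes 120 N, or if a joint passes its speed limit or range.

## Working session

There is one attempt and no reset: what is moved stays moved. The work goes in short steps, Python scripts to look and compute and a tool call to move; the robot and the scene stay as the last step left them, time stands still between calls to the robot, and variables do not carry over. Pictures are saved under pics/ and viewed, on a budget of 10 in all, crops included, one or two more only if the job needs it, and the job is handed in when it is done.

Besides the shell and the picture viewer there is one more tool, called after "Emit:" as name([rows], argument=value, ...), one row to a line, values as JSON. apply_moves: Moves the arm, as the interface text tells. Shift numbers are shares of 40 mm and turn numbers shares of 8 degrees, none past 1 either way. Its arguments: {"type":"object","properties":{"deltas":{"type":"array"}},"required":["deltas"]}

```bash
mkdir -p pics; cat > h.py <<'E'
from cell import bot
import numpy as np, cv2
def cam2w(c,p,E=None):
    E=bot.calibration(c)["extrinsics"] if E is None else E
    return (np.linalg.inv(np.array(E))@np.r_[p,1])[:3]
def cloud(c,depth):
    k=bot.calibration(c); v,u=np.mgrid[:480,:640]
    P=np.stack([(u-k["cx"])/k["fx"]*depth,-(v-k["cy"])/k["fy"]*depth,-depth,np.ones_like(depth)],-1)
    W=P@np.linalg.inv(np.array(k["extrinsics"])).T
    W=W[...,:3]; W[depth==0]=np.nan
    return W
def save(n,im): cv2.imwrite(f"pics/{n}.png",im[...,::-1])
E
python3 - <<'E'
from h import *
print(bot.calibration("top").keys())
for c in ("side","top"):
    im,d=bot.camera(c); save(c,im); np.savez(f"{c}.npz",im=im,W=cloud(c,d))
    for t in "carrier_center type_face rail_load slide_mark pointer_tip loupe_center tin_black_center tin_blue_center spare_type_center".split():
        k=bot.calibration(c)
        for r in bot.look_for(c,t)[:4]:
            l=r["location"]; px=(k["cx"]-k["fx"]*l[0]/l[2], k["cy"]+k["fy"]*l[1]/l[2])
            print(c,t,round(r["score"],2),cam2w(c,l).round(3),np.round(px))
print(bot.get_state()["time_s"])
a,b=[cv2.imread(f"pics/{c}.png") for c in("side","top")]
E
```

```text
dict_keys(['fx', 'fy', 'cx', 'cy', 'extrinsics'])
side type_face 0.68 [ 0.483 -0.245  0.047] [310. 206.]
side rail_load 0.7 [0.444 0.191 0.051] [318. 291.]
side slide_mark 0.56 [0.558 0.143 0.013] [267. 293.]
side pointer_tip 0.66 [0.561 0.145 0.138] [263. 243.]
side loupe_center 0.89 [0.38  0.409 0.049] [350. 362.]
side loupe_center 0.84 [0.462 0.441 0.057] [301. 370.]
side loupe_center 0.72 [0.485 0.341 0.039] [293. 340.]
side tin_black_center 0.87 [ 0.56  -0.061  0.044] [275. 237.]
side tin_black_center 0.47 [0.324 0.233 0.026] [376. 315.]
side tin_blue_center 0.7 [0.57  0.322 0.029] [249. 337.]
side tin_blue_center 0.46 [ 0.488 -0.245  0.042] [308. 208.]
side spare_type_center 0.76 [0.324 0.236 0.027] [376. 315.]
top carrier_center 0.62 [ 0.484 -0.256  0.058] [452. 222.]
top carrier_center 0.59 [0.481 0.335 0.042] [219. 223.]
top type_face 0.56 [ 0.49  -0.253  0.063] [451. 220.]
top type_face 0.36 [0.433 0.064 0.075] [325. 241.]
top rail_load 0.72 [0.437 0.068 0.071] [323. 240.]
top rail_load 0.25 [ 0.571 -0.078  0.044] [380. 189.]
top slide_mark 0.87 [0.554 0.147 0.005] [293. 198.]
top loupe_center 0.87 [0.372 0.388 0.051] [196. 265.]
top loupe_center 0.63 [0.466 0.424 0.052] [183. 229.]
top loupe_center 0.54 [0.479 0.336 0.038] [219. 224.]
top loupe_center 0.36 [0.436 0.064 0.074] [325. 240.]
top tin_black_center 0.72 [ 0.566 -0.078  0.046] [380. 191.]
top tin_blue_center 0.73 [0.566 0.306 0.033] [232. 191.]
top tin_blue_center 0.65 [ 0.566 -0.077  0.043] [380. 191.]
top spare_type_center 0.86 [0.32  0.216 0.025] [265. 287.]
top spare_type_center 0.39 [0.556 0.139 0.133] [294. 188.]
1.0
```

View pics/top.png

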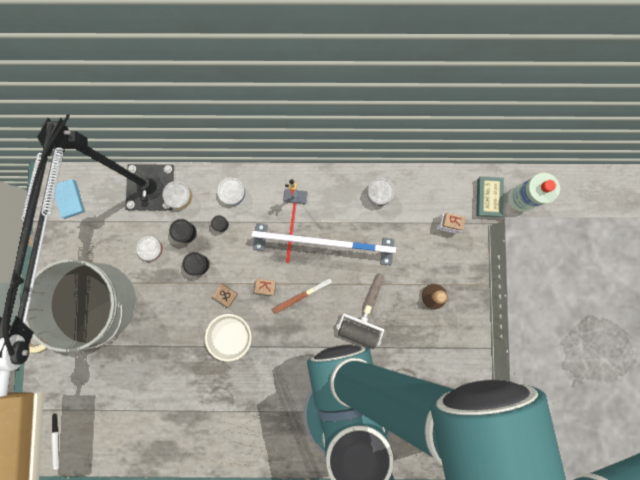

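View pics/side.png

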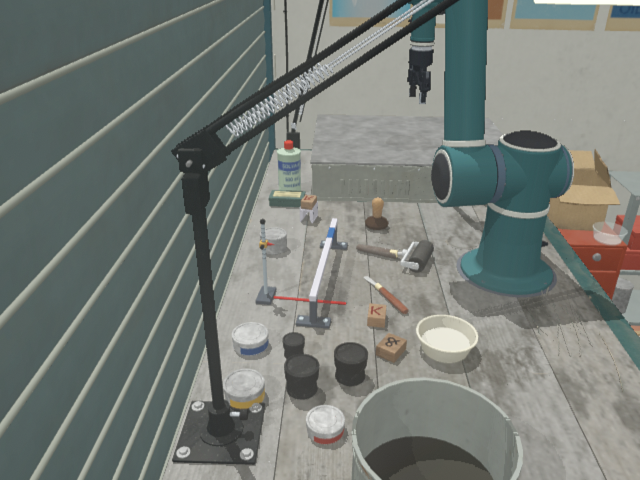

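The top view shows the carrier at (452,222), the blue section at about (363,246), the red strip at about (291,235) and the gauge at (293,193). Three things look like the loupe: (183,231), (195,264) and (219,224). The one at (219,224) is clearly the smallest, so I take it as the loupe. Next I measure and confirm with a crop.

```bash
python3 - <<'E'
from h import *
T=np.load("top.npz"); im=T["im"].astype(int); W=T["W"]
hsv=cv2.cvtColor(T["im"],cv2.COLOR_RGB2HSV).astype(int)
v,u=np.mgrid[:480,:640]
X,Y,Z=W[...,0],W[...,1],W[...,2]
def rep(n,m):
    P=W[m]; c,s,a=cv2.minAreaRect(P[:,:2].astype(np.float32)); print(n,m.sum(),"med",np.nanmedian(P,0).round(4),"rect",np.round(c,4),np.round(s,4),round(a,1),"z",np.nanpercentile(P[:,2],[5,95]).round(3))
rail=(u>235)&(u<405)&(v>220)&(v<265)&(Z>0.068)&(Z<0.085)
rep("rail",rail)
P=W[rail][:,:2]; c=P.mean(0); w=np.linalg.svd(P-c)[2][0]; w*=-1 if w[1]<0 else 1; print("axis",w,c,np.degrees(np.arctan2(w[1],w[0])))
blue=rail&(hsv[...,0]>100)&(hsv[...,0]<130)&(hsv[...,1]>120); rep("blue",blue)
s=(W[blue][:,:2]-c)@w; print("blue s",np.percentile(s,[2,50,98]).round(4))
s=(P-c)@w; print("rail s",s.min(),s.max())
red=(u>280)&(u<300)&(v>195)&(v<265)&(hsv[...,1]>140)&((hsv[...,0]<8)|(hsv[...,0]>172))&(Z<0.02); rep("red",red)
s=(W[red][:,:2]-c)@w; print("red s",np.percentile(s,[5,50,95]).round(4))
def blob(n,uc,vc,r,zl,zh): rep(n,(abs(u-uc)<r)&(abs(v-vc)<r)&(Z>zl)&(Z<zh))
blob("carrier",452,222,22,.052,.08)
for q in((183,231),(195,264),(219,224)): blob("loupe",*q,18,.02,.08)
blob("gaugered",294,190,14,.1,.25)
m=(Y>0.2)&(X>0.2)&(X<0.7)&(Z>0.1); print("tall near loupe", W[m&(Y<0.5)].shape, np.nanmin(W[m],0) if m.any() else 0)
S=np.load("side.npz"); W=S["W"]; hs=cv2.cvtColor(S["im"],cv2.COLOR_RGB2HSV).astype(int)
m=(u>250)&(u<285)&(v>215)&(v<300)&(W[...,2]>.1); rep("side gauge",m)
r=m&(hs[...,1]>150)&((hs[...,0]<8)|(hs[...,0]>172)); rep("side ptr",r)
print([(a,b,W[b,a].round(3).tolist()) for b,a in np.argwhere(r)])
m=(W[...,1]>-.3)&(W[...,1]<.5)&(W[...,0]<.75)&(W[...,0]>.25)&(W[...,2]>.2); print("tall side",m.sum(), W[m].min(0) if m.any() else 0,W[m].max(0) if m.any() else 0)
a=T["im"][160:290,140:340]; b=S["im"][200:400,225:425]
a=cv2.resize(a,None,fx=2,fy=2,interpolation=2); b=cv2.resize(b,None,fx=2,fy=2,interpolation=2)
o=np.zeros((400,800,3),np.uint8); o[:260,:400]=a; o[:,400:]=b; save("crop",o)
E
```

```text
rail 837 med [0.4335 0.066  0.0743] rect [0.4335 0.068 ] [0.3587 0.0153] 83.9 z [0.07  0.078]
axis [0.10935754 0.99400248] [0.43331552 0.06699643] 83.72171794001254
blue 103 med [ 0.4217 -0.0306  0.0747] rect [ 0.4214 -0.0311] [0.0502 0.0124] 82.0 z [0.072 0.078]
blue s [-0.123  -0.0982 -0.0754]
rail s -0.17838806477161664 0.18037372089249734
red 124 med [0.4664 0.1536 0.0027] rect [0.4645 0.1528] [0.0072 0.1561] 83.7 z [-0.001  0.007]
red s [0.0858 0.089  0.092 ]
carrier 284 med [ 0.4872 -0.2604  0.0614] rect [ 0.4881 -0.2618] [0.0504 0.0342] 76.1 z [0.057 0.065]
loupe 479 med [0.462  0.4274 0.0544] rect [0.4633 0.4288] [0.0592 0.0592] 1.4 z [0.046 0.059]
loupe 480 med [0.3784 0.3913 0.0544] rect [0.3785 0.3924] [0.0595 0.0591] 34.5 z [0.049 0.059]
loupe 221 med [0.4828 0.3358 0.0378] rect [0.4837 0.3367] [0.0396 0.0411] 2.1 z [0.033 0.042]
gaugered 95 med [0.5575 0.1428 0.1386] rect [0.5533 0.1469] [0.0265 0.0258] 89.2 z [0.133 0.19 ]
tall near loupe (27712, 3) [0.20007273 0.20000288 0.1000152 ]
side gauge 212 med [0.5602 0.1443 0.1398] rect [0.5589 0.145 ] [0.0344 0.0236] 43.3 z [0.107 0.189]
side ptr 3 med [0.5485 0.1434 0.1363] rect [0.548  0.1445] [0.001  0.0059] 51.5 z [0.135 0.137]
[(np.int64(268), np.int64(243), [0.551, 0.143, 0.137]), (np.int64(269), np.int64(244), [0.549, 0.143, 0.134]), (np.int64(270), np.int64(244), [0.546, 0.147, 0.136])]
tall side 29993 [ 0.27300988 -0.29989423  0.20001072] [0.70916388 0.49999306 0.63583766]
```

View pics/crop.png

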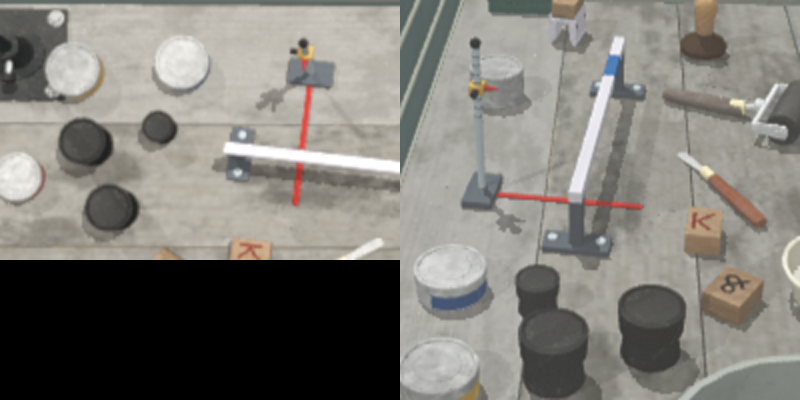

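The crop confirms the loupe: the smallest black pot, at (219,224) in the top view, measures about 41 mm across. The two others are about 59 mm. Next I plan the move to the carrier.

```bash
cat >> h.py <<'E'
def plan(gp,ydir_deg,reach=0.155,n=None):
    """grasp point target gp with tool z down, tool y along world angle ydir (mod 180)"""
    s=bot.get_state(); R=np.array(s["tool_rot"]); p=np.array(s["tool_pos"])
    best=None
    for k in (0,180):
        a=np.radians(ydir_deg+k); y=np.array([np.cos(a),np.sin(a),0]); z=np.array([0,0,-1.]); T=np.stack([np.cross(y,z),y,z],1)
        rv=cv2.Rodrigues(R.T@T)[0].ravel()
        if best is None or np.linalg.norm(rv)<np.linalg.norm(best[0]): best=(rv,T)
    rv,T=best; d=np.array(gp)-np.array([0,0,-reach])-p
    d=np.array(gp)+np.array([0,0,reach])-p
    print("now gp",(p+R[:,2]*.155).round(4),"yaw_y",np.degrees(np.arctan2(R[1,1],R[0,1])).round(2),"t",s["time_s"],"gap",round(s["finger_gap"],4),"F",np.round(s["contact_force"],1),"j6",np.round(s["joint_positions"][5],2))
    print("turn units",(np.degrees(rv)/8).round(3)," shift units before turn",(R.T@d/.04).round(3)," after turn",(T.T@d/.04).round(3))
E
python3 - <<'E'
from h import *
plan([.46,-.262,.245],-14)
s=bot.get_state(); print(np.round(s["tool_rot"],3))
E=np.linalg.inv(np.array(bot.calibration("wrist")["extrinsics"])); print((np.array(s["tool_rot"]).T@(E[:3,3]-s["tool_pos"])).round(3),(np.array(s["tool_rot"]).T@E[:3,:3]).round(2))
W=np.load("top.npz")["W"]; 
for zl in(.1,.2,.3,.4,.5):
    m=(W[...,2]>zl)&(W[...,2]<zl+.1)&(W[...,0]<.66)&(W[...,0]>.2)&(W[...,1]>.15)&(W[...,1]<.8)
    print(zl,m.sum(),W[m].min(0).round(2) if m.any() else "", W[m].max(0).round(2) if m.any() else "")
E
```

```text
now gp [ 0.1587 -0.6561  0.25  ] yaw_y -76.4 t 1.0 gap 0.0856 F [ 0.2 -0.1  0. ] j6 -0.04
turn units [ 3.0e-03  2.0e-03 -7.8e+00]  shift units before turn [ 9.638 -7.804  0.121]  after turn [11.381  4.926  0.125]
[[ 0.972  0.235  0.   ]
 [ 0.235 -0.972 -0.   ]
 [ 0.     0.    -1.   ]]
[ 0.068 -0.     0.031] [[ 0.    0.96  0.26]
 [ 1.   -0.   -0.  ]
 [-0.    0.26 -0.96]]
0.1 1780 [0.2  0.15 0.1 ] [0.59 0.76 0.2 ]
0.2 192 [0.57 0.52 0.2 ] [0.59 0.53 0.3 ]
0.3 218 [0.57 0.51 0.3 ] [0.59 0.54 0.4 ]
0.4 1214 [0.5 0.5 0.4] [0.62 0.54 0.5 ]
0.5 1952 [0.34 0.46 0.5 ] [0.56 0.53 0.6 ]
```

Emit:
apply_moves([
  [0,0,0,0,0,-0.975,1],
  [0,0,0,0,0,-0.975,1],
  [0,0,0,0,0,-0.975,1],
  [0,0,0,0,0,-0.975,1],
  [0,0,0,0,0,-0.975,1],
  [0,0,0,0,0,-0.975,1],
  [0,0,0,0,0,-0.975,1],
  [0,0,0,0,0,-0.975,1],
])

```text
time_s: 1.8
tool_pos: [0.1587, -0.6561, 0.405]
tool_rot: [[0.237, 0.972, 0.0], [0.972, -0.237, -0.0], [-0.0, 0.0, -1.0]]
contact_force: [-0.1, 0.1, 0.1]
finger_gap: 0.0853
```

Emit:
apply_moves([
  [0.63,0.275,0,0,0,0,1],
  [0.63,0.275,0,0,0,0,1],
  [0.63,0.275,0,0,0,0,1],
  [0.63,0.275,0,0,0,0,1],
  [0.63,0.275,0,0,0,0,1],
  [0.63,0.275,0,0,0,0,1],
  [0.63,0.275,0,0,0,0,1],
  [0.63,0.275,0,0,0,0,1],
  [0.63,0.275,0,0,0,0,1],
  [0.63,0.275,0,0,0,0,1],
  [0.63,0.275,0,0,0,0,1],
  [0.63,0.275,0,0,0,0,1],
  [0.63,0.275,0,0,0,0,1],
  [0.63,0.275,0,0,0,0,1],
  [0.63,0.275,0,0,0,0,1],
  [0.63,0.275,0,0,0,0,1],
  [0.63,0.275,0,0,0,0,1],
  [0.63,0.275,0,0,0,0,1],
  [0,0,0,0,0,0,1],
  [0,0,0,0,0,0,1],
])

```text
time_s: 3.8
tool_pos: [0.4601, -0.2646, 0.4031]
tool_rot: [[0.242, 0.97, -0.003], [0.97, -0.242, 0.001], [0.0, -0.003, -1.0]]
contact_force: [0.3, 0.4, -0.2]
finger_gap: 0.0853
```

```bash
python3 - <<'E'
from h import *
im,d=bot.camera("wrist"); W=cloud("wrist",d); save("w1",im); np.savez("w1.npz",im=im,W=W)
X,Y,Z=W[...,0],W[...,1],W[...,2]
m=(Z>.057)&(Z<.07)&(abs(X-.487)<.06)&(abs(Y+.26)<.06); P=W[m]
c,s,a=cv2.minAreaRect(P[:,:2].astype(np.float32)); print(m.sum(),np.median(P,0),c,s,a)
plan([*c,.13],-14)
E
```

```text
2549 [ 0.48974358 -0.26180965  0.06302104] (0.4897148311138153, -0.2632542550563812) (0.05011164769530296, 0.034192536026239395) 77.30656433105469
now gp [ 0.4595 -0.2648  0.2484] yaw_y -14.08 t 3.85 gap 0.0853 F [ 0.7  0.3 -0.4] j6 -0.32
turn units [-0.019 -0.002 -0.01 ]  shift units before turn [0.222 0.721 2.957]  after turn [0.221 0.713 2.959]
```

View pics/w1.png

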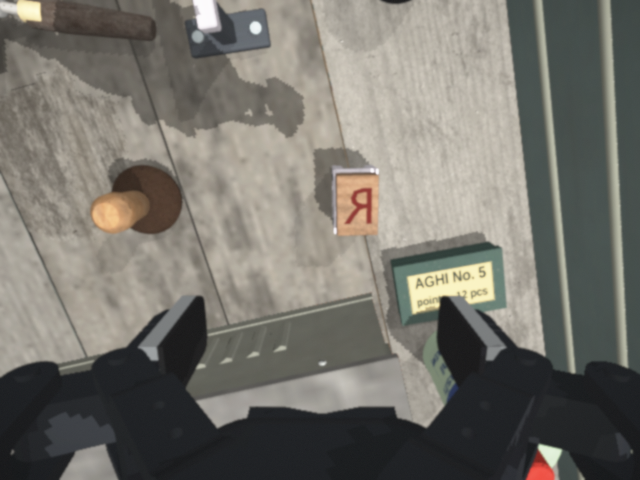

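The wrist view shows the carrier at (355,202), well clear of the AGHI box. Its yaw needs about 1.4° of correction.

Emit:
apply_moves([
  [0.11,0.35,0,-0.02,0,-0.17,1],
  [0.11,0.35,0,0,0,0,1],
  [0,0,0.6,0,0,0,1],
  [0,0,0.6,0,0,0,1],
  [0,0,0.6,0,0,0,1],
  [0,0,0.6,0,0,0,1],
  [0,0,0.6,0,0,0,1],
  [0,0,0,0,0,0,1],
  [0,0,0,0,0,0,1],
])

```text
time_s: 4.75
tool_pos: [0.4905, -0.2624, 0.2846]
tool_rot: [[0.22, 0.976, 0.002], [0.976, -0.22, -0.0], [0.0, 0.002, -1.0]]
contact_force: [-0.3, -0.5, 0.7]
finger_gap: 0.0856
```

```bash
python3 - <<'E'
from h import *
im,d=bot.camera("wrist"); W=cloud("wrist",d)
X,Y,Z=W[...,0],W[...,1],W[...,2]
m=(Z>.057)&(Z<.07)&(abs(X-.487)<.04)&(abs(Y+.26)<.045); P=W[m]
c,s,a=cv2.minAreaRect(P[:,:2].astype(np.float32)); print(m.sum(),np.median(P,0),c,s,a)
plan([.489,-.263,.042],-12.7)
E
```

```text
5953 [ 0.49107038 -0.26126511  0.06386635] (0.4906662702560425, -0.26338937878608704) (0.0506279431283474, 0.03405546396970749) 77.2708740234375
now gp [ 0.4915 -0.2628  0.1307] yaw_y -12.69 t 4.8 gap 0.0851 F [ 0.  -0.9  0.6] j6 -0.32
turn units [0.029 0.003 0.002]  shift units before turn [-0.019 -0.053  2.216]  after turn [-0.02  -0.044  2.216]
```

Emit:
apply_moves([
  [0,0,0.55,0,0,0,1],
  [0,0,0.55,0,0,0,1],
  [0,0,0.55,0,0,0,1],
  [0,0,0.55,0,0,0,1],
  [0,0,0,0,0,0,1],
  [0,0,0,0,0,0,0],
  [0,0,0,0,0,0,0],
  [0,0,0,0,0,0,0],
  [0,0,0,0,0,0,0],
  [0,0,0,0,0,0,0],
  [0,0,0,0,0,0,0],
  [0,0,0,0,0,0,0],
  [0,0,0,0,0,0,0],
])

```text
time_s: 6.1
tool_pos: [0.4912, -0.2627, 0.1987]
tool_rot: [[0.219, 0.976, 0.006], [0.976, -0.219, -0.002], [-0.001, 0.006, -1.0]]
contact_force: [-0.1, 0.7, 7.0]
finger_gap: 0.0362
```

```bash
python3 - <<'E'
from h import *
plan([.489,-.263,.19],-6.3)
E
```

```text
now gp [ 0.4921 -0.2631  0.0437] yaw_y -12.67 t 6.1 gap 0.0362 F [-0.1  0.7  7. ] j6 -0.32
turn units [ 0.043  0.01  -0.797]  shift units before turn [-0.023 -0.031 -3.658]  after turn [-0.013 -0.055 -3.658]
```

Emit:
apply_moves([
  [0,0,-0.4,0,0,0,0],
  [0,0,-0.4,0,0,0,0],
  [0,0,-0.6,0.04,0,0,0],
  [0,0,-0.6,0,0,0,0],
  [0,0,-0.6,0,0,0,0],
  [0,0,-0.6,0,0,0,0],
  [0,0,0,0,0,-0.4,0],
  [0,0,0,0,0,-0.4,0],
  [0.5,-0.2,0,0,0,0,0],
  [0.5,-0.2,0,0,0,0,0],
  [0.5,-0.2,0,0,0,0,0],
  [0.5,-0.2,0,0,0,0,0],
  [0.5,-0.2,0,0,0,0,0],
  [0.5,-0.2,0,0,0,0,0],
  [0.5,-0.2,0,0,0,0,0],
  [0.5,-0.2,0,0,0,0,0],
  [0.5,-0.2,0,0,0,0,0],
  [0.5,-0.3,0,0,0,0,0],
  [0.5,-0.3,0,0,0,0,0],
  [0,0,0,0,0,0,0],
])

```text
time_s: 8.1
tool_pos: [0.4163, -0.0302, 0.3239]
tool_rot: [[0.107, 0.994, -0.006], [0.994, -0.107, 0.002], [0.001, -0.006, -1.0]]
contact_force: [0.1, -0.4, -2.0]
finger_gap: 0.0366
```

```bash
cat > rail.py <<'E'
from h import *
im,d=bot.camera("wrist"); W=cloud("wrist",d); s=bot.get_state()
X,Y,Z=W[...,0],W[...,1],W[...,2]; v,u=np.mgrid[:480,:640]
hsv=cv2.cvtColor(im,cv2.COLOR_RGB2HSV).astype(int)
line=.4333+.11*(Y-.067)
rail=(Z>.068)&(Z<.082)&(abs(X-line)<.02); P=W[rail][:,:2]
vx,vy,x0,y0=cv2.fitLine(P.astype(np.float32),cv2.DIST_HUBER,0,.01,.01).ravel(); w=np.array([vx,vy])*np.sign(vy); c=np.array([x0,y0])
xx=np.array([w[1],-w[0]])
print("rail n",rail.sum(),"dir",np.degrees(np.arctan2(w[1],w[0])).round(2),"x at y=-.032",c+w*(-.032-c[1])/w[1],"width pct",np.percentile((P-c)@xx,[2,50,98]).round(4),"z",np.median(Z[rail]).round(4),"y",P[:,1].min(),P[:,1].max())
blue=rail&(hsv[...,0]>100)&(hsv[...,0]<130)&(hsv[...,1]>120)
if blue.any(): print("blue y",np.percentile(Y[blue],[1,50,99]).round(4),blue.sum())
red=(Z<.02)&(abs(Y-.154)<.05)&(abs(X-.46)<.09)&(hsv[...,1]>140)&((hsv[...,0]<8)|(hsv[...,0]>172))
if red.sum()>20:
    P=W[red][:,:2]; a=cv2.fitLine(P.astype(np.float32),cv2.DIST_HUBER,0,.01,.01).ravel(); print("red",red.sum(),"dir",np.degrees(np.arctan2(a[1],a[0])).round(2),"at",P.mean(0).round(4),"along rail from (.4224,-.0319)",((P.mean(0)-[.4224,-.0319])@w).round(4))
g=s["tool_pos"]+np.array(s["tool_rot"])[:,2]*.155
top=(abs(X-g[0])<.035)&(abs(Y-g[1])<.045)&(Z>g[2]-.01)&(Z<g[2]+.035)&(hsv[...,0]<22)&(hsv[...,1]>60)
if top.sum()>50:
    P=W[top]; r=cv2.minAreaRect(P[:,:2].astype(np.float32)); print("type n",top.sum(),r,"z",np.percentile(P[:,2],[5,50,95]).round(4),"med",np.median(P,0).round(4))
E
python3 - <<'E'
exec(open("rail.py").read()); save("w2",im)
plan([.4224,-.0319,.1],-6.3)
E
```

```text
rail n 6233 dir 83.57 x at y=-.032 [ 0.42532533 -0.032     ] width pct [-0.0066 -0.      0.0068] z 0.0753 y -0.0301339073665558 0.09943625920564918
blue y [-0.0292 -0.0167 -0.0066] 826
type n 16214 ((0.41742244362831116, -0.02899259328842163), (0.046540241688489914, 0.03875246271491051), 83.26386260986328) z [0.1761 0.1883 0.1893] med [ 0.4182 -0.0233  0.1883]
now gp [ 0.4166 -0.031   0.1694] yaw_y -6.12 t 8.15 gap 0.0364 F [ 0.6 -0.8 -1.8] j6 -0.03
turn units [-0.029 -0.004  0.022]  shift units before turn [-0.006  0.137  1.734]  after turn [-0.005  0.13   1.734]
```

View pics/w2.png

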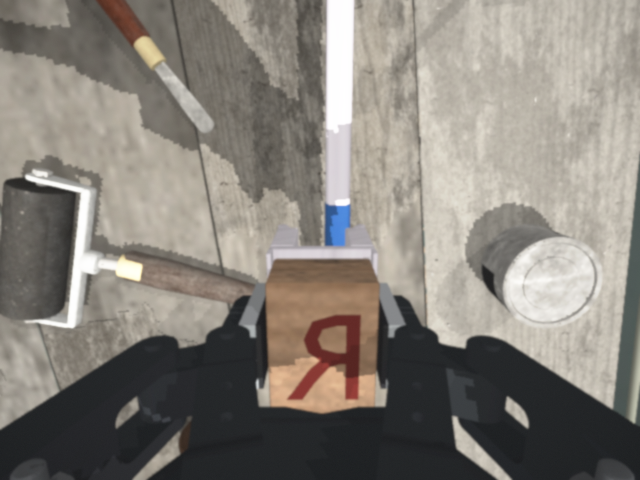

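The type is at about u=322 and the bar at about u=340, so the carrier must go about 8 mm along tool +y. I shift it, lower it part of the way and check.

Emit:
apply_moves([
  [0,0.2,0,-0.03,0,0.02,0],
  [0,0,0.5,0,0,0,0],
  [0,0,0.4,0,0,0,0],
  [0,0,0,0,0,0,0],
  [0,0,0,0,0,0,0],
])

```text
time_s: 8.65
tool_pos: [0.4273, -0.0343, 0.2889]
tool_rot: [[0.113, 0.994, 0.001], [0.994, -0.113, 0.0], [0.0, 0.001, -1.0]]
contact_force: [0.4, -0.1, -2.9]
finger_gap: 0.0367
```

```bash
python3 - <<'E'
exec(open("rail.py").read())
t=top; ys=P[:,1]
for lo,hi in((-.03,-.02),(-.02,-.01),(-.012,0)):
    q=P[(ys>lo)&(ys<hi)]
    if len(q)>20: print(lo,np.percentile(q[:,0],[1,50,99]).round(4))
plan([.4224,-.0319,.08],-6.3); save("w3",im)
E
```

```text
rail n 7543 dir 83.79 x at y=-.032 [ 0.4250533  -0.03200001] width pct [-0.0068 -0.      0.0067] z 0.0756 y -0.022503167550521674 0.08696996041430391
blue y [-0.021  -0.0128 -0.0048] 890
type n 16171 ((0.4287930130958557, -0.03257054090499878), (0.04676395282149315, 0.039034873247146606), 83.22335815429688) z [0.1413 0.1535 0.1545] med [ 0.4295 -0.0266  0.1535]
-0.03 [0.4124 0.4299 0.4472]
-0.02 [0.4145 0.4339 0.4473]
-0.012 [0.4154 0.4295 0.4469]
now gp [ 0.428  -0.0343  0.1346] yaw_y -6.48 t 8.7 gap 0.0365 F [ 0.7  0.5 -2.6] j6 -0.03
turn units [ 0.016 -0.001 -0.022]  shift units before turn [ 0.044 -0.139  1.365]  after turn [ 0.045 -0.136  1.365]
```

View pics/w3.png

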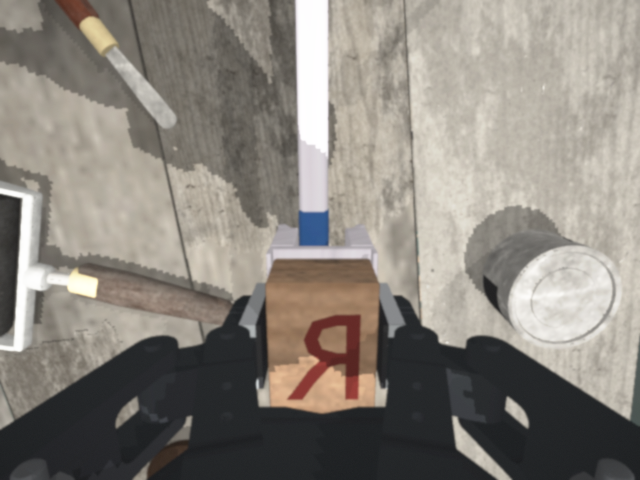

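The move overshot: the bar is at u≈313 and the carrier's middle at about 323, so I go about 4 mm back.

Emit:
apply_moves([
  [0,-0.1,0,0,0,0,0],
  [0,0,0.25,0,0,0,0],
  [0,0,0,0,0,0,0],
  [0,0,0,0,0,0,0],
  [0,0,0,0,0,0,0],
])

```text
time_s: 9.2
tool_pos: [0.423, -0.0334, 0.2791]
tool_rot: [[0.112, 0.994, 0.002], [0.994, -0.112, 0.0], [0.0, 0.002, -1.0]]
contact_force: [-0.5, 0.2, -2.1]
finger_gap: 0.0366
```

```bash
python3 - <<'E'
exec(open("rail.py").read())
print("offset rail-type along xx",(c-np.array(r[0]))@xx, (c-np.median(P,0)[:2])@xx)
plan([.4224,-.0319,.08],-6.3)
us=u[rail&(v>180)]; tu=u[top]; print("rail u",np.percentile(us,[2,98]),"type u",np.percentile(tu,[1,99]),bot.calibration("wrist")["cx"])
E
```

```text
rail n 7935 dir 83.72 x at y=-.032 [ 0.42442 -0.032  ] width pct [-0.0067  0.0001  0.0068] z 0.0751 y -0.01891940251397302 0.08456292257003167
blue y [-0.0176 -0.0112 -0.0047] 771
type n 16188 ((0.4243110418319702, -0.03145383670926094), (0.04638902097940445, 0.03883396461606026), 83.78081512451172) z [0.131  0.1431 0.1441] med [ 0.4248 -0.0257  0.1431]
offset rail-type along xx 0.00016800173829226162 0.00026772334061039453
now gp [ 0.4234 -0.0334  0.1242] yaw_y -6.43 t 9.25 gap 0.0368 F [ 0.9  0.5 -2. ] j6 -0.03
turn units [ 0.013 -0.002 -0.016]  shift units before turn [ 0.035 -0.023  1.105]  after turn [ 0.035 -0.021  1.105]
rail u [307. 337.] type u [267. 376.] 321.65017995179164
```

Aligned. The lower edges are at about 0.081, so the carrier goes down about 40 mm.

Emit:
apply_moves([
  [0,0,0.2,0,0,0,0],
  [0,0,0.2,0,0,0,0],
  [0,0,0.2,0,0,0,0],
  [0,0,0.15,0,0,0,0],
  [0,0,0.15,0,0,0,0],
  [0,0,0,0,0,0,0],
  [0,0,0,0,0,0,0],
])

```text
time_s: 9.95
tool_pos: [0.423, -0.0334, 0.2428]
tool_rot: [[0.112, 0.994, 0.001], [0.994, -0.112, 0.0], [0.0, 0.001, -1.0]]
contact_force: [0.1, -0.4, -2.1]
finger_gap: 0.0366
```

```bash
python3 - <<'E'
exec(open("rail.py").read())
print("offset rail-type along xx",(c-np.array(r[0]))@xx)
plan([.4224,-.0319,.08],-6.3)
E
```

```text
rail n 10552 dir 83.42 x at y=-.032 [ 0.42421702 -0.032     ] width pct [-0.0116  0.      0.0106] z 0.0753 y -0.020301618075111716 0.0741962542782086
blue y [-0.0078 -0.0059 -0.0039] 208
type n 16204 ((0.42443427443504333, -0.03129062056541443), (0.04608835279941559, 0.0389188751578331), 83.23774719238281) z [0.095  0.107  0.1081] med [ 0.4249 -0.0257  0.107 ]
offset rail-type along xx -0.0001344832010877206
now gp [ 0.4234 -0.0334  0.0881] yaw_y -6.43 t 10.0 gap 0.0367 F [-0.1  0.2 -1.7] j6 -0.03
turn units [ 0.012 -0.002 -0.017]  shift units before turn [ 0.036 -0.024  0.203]  after turn [ 0.036 -0.023  0.203]
```

Emit:
apply_moves([
  [0,0,0.05,0,0,0,0],
  [0,0,0.03,0,0,0,0],
  [0,0,0.02,0,0,0,0],
  [0,0,0,0,0,0,0],
  [0,0,0,0,0,0,0],
])

```text
time_s: 10.5
tool_pos: [0.4232, -0.0334, 0.2394]
tool_rot: [[0.112, 0.994, 0.002], [0.994, -0.112, 0.0], [0.0, 0.002, -1.0]]
contact_force: [-2.6, 0.4, 3.5]
finger_gap: 0.0367
```

The carrier is seated: contact force rose and its top is at about 0.1035. I now slide it along the rail.

Emit:
apply_moves([
  [0.15,0,0,0,0,0,0],
  [0.25,0,0,0,0,0,0],
  [0.25,0,0,0,0,0,0],
  [0.25,0,0,0,0,0,0],
  [0.25,0,0,0,0,0,0],
  [0.25,0,0,0,0,0,0],
  [0.25,0,0,0,0,0,0],
  [0.25,0,0,0,0,0,0],
  [0.1,0,0,0,0,0,0],
  [0,0,0,0,0,0,0],
])

```text
time_s: 11.5
tool_pos: [0.4323, 0.0473, 0.2394]
tool_rot: [[0.111, 0.994, 0.002], [0.994, -0.111, 0.001], [0.001, 0.002, -1.0]]
contact_force: [-0.1, 0.2, 5.1]
finger_gap: 0.0366
```

```bash
python3 - <<'E'
exec(open("rail.py").read())
R=P
print("offset rail-type along xx",(c-np.array(r[0]))@xx)
plan([.4224+.109*.1885,-.0319+.994*.1885,.08],-6.3)
E
```

```text
rail n 11817 dir 83.43 x at y=-.032 [ 0.42353672 -0.032     ] width pct [-0.0138  0.      0.0138] z 0.0751 y 0.06077405781750658 0.15420656344120096
red 4854 dir -6.26 at [0.4683 0.1517] along rail from (.4224,-.0319) 0.1877
type n 16207 ((0.43370264768600464, 0.049376778304576874), (0.04672880470752716, 0.03881952166557312), 84.16046142578125) z [0.0913 0.1033 0.1044] med [0.4342 0.0552 0.1033]
offset rail-type along xx -0.0007863313965081886
now gp [0.4327 0.0475 0.0844] yaw_y -6.4 t 11.55 gap 0.0366 F [0.3 1.5 5.2] j6 0.16
turn units [ 0.015 -0.012 -0.013]  shift units before turn [ 2.718 -0.038  0.115]  after turn [ 2.718 -0.033  0.11 ]
```

Emit:
apply_moves([
  [0.15,0,0,0,0,0,0],
  [0.25,0,0,0,0,0,0],
  [0.25,0,0,0,0,0,0],
  [0.25,0,0,0,0,0,0],
  [0.25,0,0,0,0,0,0],
  [0.25,0,0,0,0,0,0],
  [0.25,0,0,0,0,0,0],
  [0.25,0,0,0,0,0,0],
  [0.25,0,0,0,0,0,0],
  [0.25,0,0,0,0,0,0],
  [0.2,0,0,0,0,0,0],
  [0.1,0,0,0,0,0,0],
  [0,0,0,0,0,0,0],
  [0,0,0,0,0,0,0],
])

```text
time_s: 12.95
tool_pos: [0.4442, 0.1545, 0.2394]
tool_rot: [[0.112, 0.994, 0.002], [0.994, -0.112, 0.001], [0.001, 0.002, -1.0]]
contact_force: [-0.3, -0.4, 4.9]
finger_gap: 0.0363
```

```bash
python3 - <<'E'
exec(open("rail.py").read())
plan([.4224+.109*.1885,-.0319+.994*.1885,.08],-6.3)
im,d=bot.camera("top"); save("t2",cv2.resize(im[170:270,230:350],None,fx=5,fy=5,interpolation=2))
E
```

```text
rail n 9468 dir 83.31 x at y=-.032 [ 0.4224591  -0.03200001] width pct [-0.0146 -0.      0.0147] z 0.0751 y 0.167902286416089 0.24604205333113535
red 2199 dir -6.26 at [0.4775 0.1513] along rail from (.4224,-.0319) 0.1883
type n 16207 ((0.4452840983867645, 0.15648888051509857), (0.0465545691549778, 0.038938142359256744), 83.3452377319336) z [0.0912 0.1033 0.1044] med [0.4459 0.1623 0.1033]
now gp [0.4444 0.1546 0.0844] yaw_y -6.42 t 13.0 gap 0.0365 F [-0.1  0.9  5.2] j6 0.39
turn units [ 0.012 -0.011 -0.015]  shift units before turn [ 0.023 -0.032  0.11 ]  after turn [ 0.023 -0.032  0.11 ]
```

View pics/t2.png

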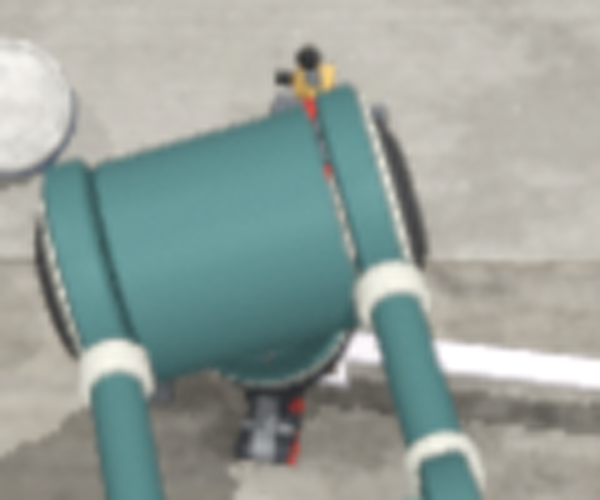

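Emit:
apply_moves([
  [0,0,-0.03,0,0,0,0],
  [0,0,0,0,0,0,1],
  [0,0,0,0,0,0,1],
  [0,0,0,0,0,0,1],
  [0,0,0,0,0,0,1],
  [0,0,0,0,0,0,1],
  [0,0,0,0,0,0,1],
  [0,0,0,0,0,0,1],
])

```text
time_s: 13.85
tool_pos: [0.4441, 0.1534, 0.2403]
tool_rot: [[0.112, 0.994, 0.001], [0.994, -0.112, 0.0], [0.0, 0.001, -1.0]]
contact_force: [-0.8, 0.2, 0.1]
finger_gap: 0.0852
```

Emit:
apply_moves([
  [0,0,-0.3,0,0,0,1],
  [0,0,-0.4,0,0,0,1],
  [0,0,-0.5,0,0,0,1],
  [0,0,-0.6,0,0,0,1],
  [0,0,-0.6,0,0,0,1],
  [0,0,-0.6,0,0,0,1],
  [0,0,-0.6,0,0,0,1],
  [0,0,-0.4,0,0,0,1],
  [0,0,0,0,0,0,1],
])

```text
time_s: 14.75
tool_pos: [0.4447, 0.1537, 0.4042]
tool_rot: [[0.112, 0.994, 0.008], [0.994, -0.112, 0.002], [0.003, 0.008, -1.0]]
contact_force: [0.9, 0.6, -0.2]
finger_gap: 0.0853
```

```bash
python3 - <<'E'
exec(open("rail.py").read())
for zz in [.103]:
    m=(abs(X-.444)<.05)&(abs(Y-.154)<.05)&(Z>.096)&(Z<.115); Q=W[m]; print(m.sum(),cv2.minAreaRect(Q[:,:2].astype(np.float32)) if m.sum()>9 else"",np.median(Q[:,2]))
plan([.4837,.3367,.2],-6.3)
E
```

```text
rail n 4396 dir 83.78 x at y=-.032 [ 0.42295545 -0.032     ] width pct [-0.0078  0.      0.0068] z 0.0731 y -0.026576865606658007 0.24539875765491276
blue y [-0.0255 -0.0157 -0.0061] 257
red 850 dir -6.23 at [0.4739 0.1507] along rail from (.4224,-.0319) 0.1871
3174 ((0.4423677921295166, 0.15334948897361755), (0.05051279813051224, 0.03386421874165535), 83.3150863647461) 0.10144381398011382
now gp [0.445  0.1537 0.2473] yaw_y -6.44 t 14.8 gap 0.0854 F [0.3 0.1 0.1] j6 0.39
turn units [ 0.036 -0.013 -0.017]  shift units before turn [4.66  0.461 1.193]  after turn [4.661 0.478 1.182]
```

The carrier is released on the bar, about 1 mm from the strip's line. On to the loupe, with a look at the pointer from here too.

Emit:
apply_moves([
  [0.3,0.05,0,0.03,0,0,1],
  [0.5,0.06,0,0,0,0,1],
  [0.5,0.06,0,0,0,0,1],
  [0.5,0.06,0,0,0,0,1],
  [0.5,0.06,0,0,0,0,1],
  [0.5,0.06,0,0,0,0,1],
  [0.5,0.06,0,0,0,0,1],
  [0.4,0.04,0,0,0,0,1],
  [0,0,0,0,0,0,1],
  [0,0,0,0,0,0,1],
])

```text
time_s: 15.8
tool_pos: [0.4783, 0.2988, 0.3999]
tool_rot: [[0.111, 0.994, -0.003], [0.994, -0.111, -0.0], [-0.001, -0.003, -1.0]]
contact_force: [0.0, -0.1, -0.6]
finger_gap: 0.0855
```

```bash
python3 - <<'E'
from h import *
im,d=bot.camera("wrist"); W=cloud("wrist",d); save("w4",im)
X,Y,Z=W[...,0],W[...,1],W[...,2]
m=(abs(X-.4837)<.04)&(abs(Y-.3367)<.04)&(Z>.03)&(Z<.05); Q=W[m]
c,rad=cv2.minEnclosingCircle(Q[:,:2].astype(np.float32)); print(m.sum(),c,rad,np.percentile(Q[:,2],[5,50,95]),cv2.minAreaRect(Q[:,:2].astype(np.float32)))
plan([*c,.1],-6.3)
E
```

```text
1936 (0.4851118326187134, 0.33569297194480896) 0.02108014188706875 [0.03679473 0.03823734 0.04021329] ((0.485117107629776, 0.3357699513435364), (0.04120407998561859, 0.041218917816877365), 38.46249008178711)
now gp [0.4777 0.2983 0.245 ] yaw_y -6.42 t 15.85 gap 0.0849 F [ 0.2 -0.1  0.6] j6 0.62
turn units [-0.023  0.004 -0.015]  shift units before turn [0.95  0.078 3.625]  after turn [0.948 0.068 3.626]
```

View pics/w4.png

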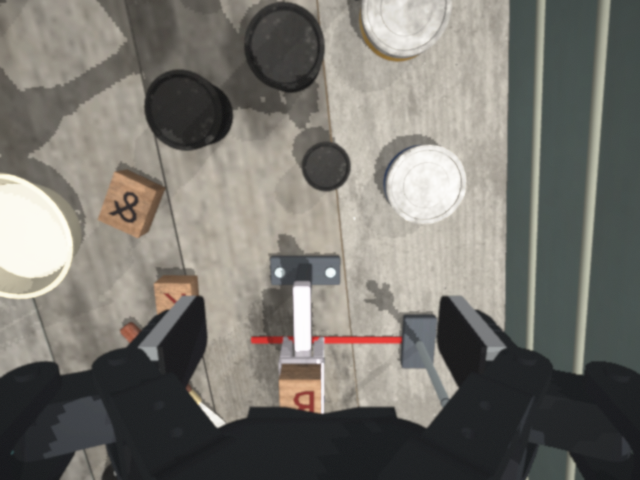

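The loupe is at (326,166). The blue tin at (425,183) would be hit by a finger at the present yaw, so I turn the closing line to about 40° first.

Emit:
apply_moves([
  [0,0,0,0,0,-0.9,1],
  [0,0,0,0,0,-0.95,1],
  [0,0,0,0,0,-0.95,1],
  [0,0,0,0,0,-0.95,1],
  [0,0,0,0,0,-0.95,1],
  [0,0,0,0,0,-0.95,1],
  [0,0,0,-0.02,0,-0.15,1],
  [0,0,0,0,0,0,1],
])

```text
time_s: 16.65
tool_pos: [0.4782, 0.2978, 0.4004]
tool_rot: [[-0.64, 0.768, -0.0], [0.768, 0.64, 0.002], [0.002, 0.001, -1.0]]
contact_force: [-0.2, 0.2, 0.5]
finger_gap: 0.0854
```

```bash
python3 - <<'E'
from h import *
plan([.485,.3357,.1],40)
E
```

```text
now gp [0.4782 0.2982 0.2454] yaw_y 39.79 t 16.65 gap 0.0854 F [-0.2  0.2  0.5] j6 -0.18
turn units [ 0.009 -0.014 -0.026]  shift units before turn [0.612 0.731 3.638]  after turn [0.617 0.738 3.636]
```

Emit:
apply_moves([
  [0.3,0.36,0,0,0,0,1],
  [0.31,0.37,0,0,0,0,1],
  [0,0,0.5,0,0,0,1],
  [0,0,0.6,0,0,0,1],
  [0,0,0.6,0,0,0,1],
  [0,0,0.6,0,0,0,1],
  [0,0,0.6,0,0,0,1],
  [0,0,0.4,0,0,0,1],
  [0,0,0,0,0,0,1],
  [0,0,0,0,0,0,1],
])

```text
time_s: 17.65
tool_pos: [0.4852, 0.337, 0.2685]
tool_rot: [[-0.642, 0.766, -0.001], [0.766, 0.642, 0.002], [0.002, 0.001, -1.0]]
contact_force: [0.6, 0.6, 0.5]
finger_gap: 0.0852
```

```bash
python3 - <<'E'
from h import *
im,d=bot.camera("wrist"); W=cloud("wrist",d)
X,Y,Z=W[...,0],W[...,1],W[...,2]
m=(abs(X-.485)<.032)&(abs(Y-.3367)<.032)&(Z>.034)&(Z<.05); Q=W[m]
print(m.sum(),cv2.minEnclosingCircle(Q[:,:2].astype(np.float32)),np.median(Q[:,2]))
plan([.485,.3357,.032],40)
E
```

```text
4480 ((0.48619720339775085, 0.3364996314048767), 0.021252626553177834) 0.03898714423470534
now gp [0.4857 0.3375 0.1144] yaw_y 39.97 t 17.7 gap 0.0853 F [-0.2  0.   1. ] j6 -0.14
turn units [ 0.02  -0.014 -0.003]  shift units before turn [-0.02  -0.038  2.061]  after turn [-0.016 -0.032  2.061]
```

Emit:
apply_moves([
  [-0.02,0,0.5,0,0,0,1],
  [0,0,0.5,0,0,0,1],
  [0,0,0.5,0,0,0,1],
  [0,0,0.35,0,0,0,1],
  [0,0,0.2,0,0,0,1],
  [0,0,0,0,0,0,1],
  [0,0,0,0,0,0,0],
  [0,0,0,0,0,0,0],
  [0,0,0,0,0,0,0],
  [0,0,0,0,0,0,0],
  [0,0,0,0,0,0,0],
  [0,0,0,0,0,0,0],
  [0,0,0,0,0,0,0],
  [0,0,0,0,0,0,0],
])

```text
time_s: 19.1
tool_pos: [0.4861, 0.3362, 0.1878]
tool_rot: [[-0.642, 0.766, 0.001], [0.766, 0.642, 0.004], [0.002, 0.003, -1.0]]
contact_force: [0.3, -0.5, 6.4]
finger_gap: 0.0393
```

```bash
python3 - <<'E'
from h import *
plan([.4425,.1535,.24],40)
E
```

```text
now gp [0.4863 0.3368 0.0328] yaw_y 39.97 t 19.1 gap 0.0393 F [ 0.3 -0.5  6.4] j6 -0.14
turn units [ 0.025 -0.013 -0.004]  shift units before turn [-2.791 -3.752 -5.199]  after turn [-2.799 -3.772 -5.181]
```

Emit:
apply_moves([
  [0,0,-0.3,0,0,0,0],
  [0,0,-0.5,0,0,0,0],
  [0,0,-0.6,0,0,0,0],
  [0,0,-0.6,0,0,0,0],
  [0,0,-0.6,0,0,0,0],
  [0,0,-0.6,0,0,0,0],
  [0,0,-0.6,0,0,0,0],
  [0,0,-0.4,0,0,0,0],
  [0,0,-0.3,0,0,0,0],
  [0,0,0,0,0,0,0],
  [0,0,0,0,0,0,0],
])

```text
time_s: 20.2
tool_pos: [0.4853, 0.3352, 0.3657]
tool_rot: [[-0.642, 0.766, -0.001], [0.766, 0.642, 0.002], [0.002, 0.0, -1.0]]
contact_force: [-0.2, -0.3, -1.2]
finger_gap: 0.0396
```

```bash
python3 - <<'E'
from h import *
im,d=bot.camera("wrist"); W=cloud("wrist",d); s=bot.get_state(); g=s["tool_pos"]+np.array(s["tool_rot"])[:,2]*.155
m=(np.hypot(W[...,0]-g[0],W[...,1]-g[1])<.025)&(abs(W[...,2]-g[2])<.03); Q=W[m]; print(g,m.sum(),np.median(Q,0) if m.any() else "",np.percentile(Q[:,2],[5,50,95]))
save("w5",im)
plan([.4425,.1535,.24],40)
im,d=bot.camera("side"); W=cloud("side",d); hs=cv2.cvtColor(im,cv2.COLOR_RGB2HSV).astype(int); v,u=np.mgrid[:480,:640]
r=(abs(u-265)<16)&(v>215)&(v<270)&(hs[...,1]>110)&((hs[...,0]<10)|(hs[...,0]>170)); print([(int(a),int(b),W[b,a].round(3).tolist(),hs[b,a].tolist()) for b,a in np.argwhere(r)])
o=cv2.resize(im[150:320,220:390],None,fx=3.5,fy=3.5,interpolation=2); save("s2",o)
E
```

```text
[0.48468895 0.33532077 0.20998003] 15454 [0.4823465  0.3384559  0.21525335] [0.18934914 0.21525335 0.2305083 ]
now gp [0.4847 0.3353 0.21  ] yaw_y 39.97 t 20.25 gap 0.0393 F [ 0.2 -0.1 -1.6] j6 -0.14
turn units [-0.008 -0.018 -0.004]  shift units before turn [-2.795 -3.734 -0.753]  after turn [-2.794 -3.734 -0.751]
[]
```

View pics/s2.png

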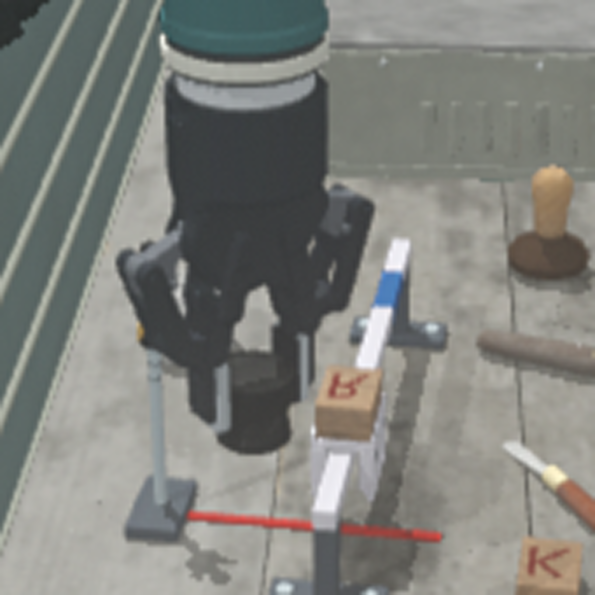

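The side view shows the loupe gripped on its upper half and level, with the carrier seated over the strip line. Next I get the pointer height from the first pictures, using the known tip geometry.

```bash
python3 - <<'E'
from h import *
v,u=np.mgrid[:480,:640]
tip=np.array([.5373,.1446])
for c,box in(("side",(258,285,230,256)),("top",(284,304,180,205))):
    T=np.load(c+".npz"); W=T["W"]; im=T["im"].astype(int); k=bot.calibration(c); E=np.array(k["extrinsics"])
    for z in(.13,.14,.15):
        p=E@np.r_[tip,z,1]; print(c,z,"px",round(k["cx"]-k["fx"]*p[0]/p[2],1),round(k["cy"]+k["fy"]*p[1]/p[2],1))
    a,b,cc,d=box
    r=(u>=a)&(u<b)&(v>=cc)&(v<d)&(im[...,0]-im[...,1]>45)&(im[...,0]-im[...,2]>35)
    for y,x in np.argwhere(r): print(x,y,im[y,x],W[y,x].round(3))
E
```

```text
side 0.13 px 274.4 246.3
side 0.14 px 274.2 242.1
side 0.15 px 274.1 237.8
267 242 [167 111  77] [0.553 0.143 0.139]
268 242 [171 105  97] [0.551 0.137 0.136]
267 243 [168  87  70] [0.553 0.143 0.137]
268 243 [182  78  72] [0.551 0.143 0.137]
269 243 [183  89  85] [0.549 0.143 0.137]
270 243 [189  98  94] [0.546 0.143 0.137]
271 243 [185 107 103] [0.544 0.143 0.137]
267 244 [144  76  63] [0.552 0.145 0.135]
268 244 [153  69  65] [0.551 0.144 0.135]
269 244 [162  70  65] [0.549 0.143 0.134]
270 244 [166  72  67] [0.546 0.147 0.136]
271 244 [166  78  74] [0.544 0.146 0.136]
272 244 [154  90  86] [0.542 0.144 0.135]
273 244 [159  98  94] [0.54  0.142 0.134]
top 0.13 px 291.5 195.5
top 0.14 px 291.2 194.7
top 0.15 px 291.0 193.9
291 189 [192 115  73] [0.552 0.146 0.135]
292 189 [213 134  82] [0.552 0.143 0.135]
293 189 [202 143  85] [0.553 0.141 0.131]
291 190 [198  84  76] [0.55  0.146 0.134]
292 190 [211  80  64] [0.55  0.143 0.132]
293 190 [184  98  83] [0.549 0.141 0.136]
291 191 [191  82  79] [0.547 0.145 0.137]
292 191 [211  75  69] [0.547 0.143 0.134]
293 191 [171  97  95] [0.548 0.141 0.133]
291 192 [179  88  87] [0.545 0.146 0.136]
292 192 [203  85  80] [0.544 0.143 0.137]
291 193 [169  93  93] [0.543 0.146 0.134]
292 193 [188  94  94] [0.542 0.143 0.135]
291 194 [159  97  98] [0.564 0.153 0.008]
292 194 [167  98  99] [0.54  0.143 0.133]
293 203 [173  91  86] [ 0.542  0.148 -0.002]
294 203 [189  67  63] [0.541 0.145 0.006]
295 203 [182  80  76] [ 0.542  0.143 -0.001]
293 204 [198  96  89] [0.539 0.148 0.003]
294 204 [215  72  65] [0.539 0.145 0.003]
295 204 [213 100  92] [0.538 0.142 0.004]
```

Emit:
apply_moves([
  [-0.25,-0.33,0,0,0,0,0],
  [-0.36,-0.48,0,0,0,0,0],
  [-0.36,-0.48,0,0,0,0,0],
  [-0.36,-0.48,0,0,0,0,0],
  [-0.36,-0.48,0,0,0,0,0],
  [-0.36,-0.48,0,0,0,0,0],
  [-0.36,-0.48,0,0,0,0,0],
  [-0.27,-0.36,0,0,0,0,0],
  [-0.12,-0.16,0,0,0,0,0],
  [0,0,0,0,0,0,0],
  [0,0,0,0,0,0,0],
  [0,0,0,0,0,0,0],
])

```text
time_s: 21.5
tool_pos: [0.4433, 0.1542, 0.3659]
tool_rot: [[-0.643, 0.766, -0.001], [0.766, 0.643, 0.003], [0.002, 0.001, -1.0]]
contact_force: [0.7, -0.4, -0.3]
finger_gap: 0.039
```

The pointer tip is at z≈0.1355 (side pixel row about 244, top cloud 0.134–0.136). I lower the loupe 42 mm.

Emit:
apply_moves([
  [0,0,0.2,0,0,0,0],
  [0,0,0.25,0,0,0,0],
  [0,0,0.25,0,0,0,0],
  [0,0,0.2,0,0,0,0],
  [0,0,0.15,0,0,0,0],
  [0,0,0,0,0,0,0],
  [0,0,0,0,0,0,0],
  [0,0,0,0,0,0,0],
  [0,0,0,0,0,0,0],
])

```text
time_s: 22.4
tool_pos: [0.4434, 0.1538, 0.3245]
tool_rot: [[-0.642, 0.766, 0.001], [0.766, 0.642, 0.003], [0.002, 0.002, -1.0]]
contact_force: [-0.1, -0.2, -0.4]
finger_gap: 0.0388
```

```bash
python3 - <<'E'
from h import *
plan([.443,.1537,.1683],40)
im,d=bot.camera("side"); W=cloud("side",d); k=bot.calibration("side"); E=np.array(k["extrinsics"])
X,Y,Z=W[...,0],W[...,1],W[...,2]; hs=cv2.cvtColor(im,cv2.COLOR_RGB2HSV).astype(int)
lp=(abs(X-.4435)<.03)&(abs(Y-.17)<.03)&(Z>.115)&(Z<.18)&(im.max(-1)<110); print("loupe side",lp.sum(),np.percentile(Z[lp],[1,50,99]).round(4),np.percentile(X[lp],[2,50,98]).round(4),np.percentile(Y[lp],[2,50]).round(4))
ty=(abs(X-.4435)<.04)&(abs(Y-.16)<.04)&(Z>.07)&(Z<.108)&(hs[...,0]<22)&(hs[...,1]>60); print("type side",ty.sum(),np.percentile(X[ty],[2,50,98]).round(4),np.percentile(Y[ty],[2,98]).round(4),np.percentile(Z[ty],[2,98]).round(4))
for n,q in(("lo",(.443,.1537,.1355)),("tip",(.5373,.1446,.1355))):
    p=E@np.r_[q,1]; print(n,k["cx"]-k["fx"]*p[0]/p[2],k["cy"]+k["fy"]*p[1]/p[2])
save("s3",cv2.resize(im[190:310,230:390],None,fx=5,fy=5,interpolation=2))
im,d=bot.camera("wrist"); W=cloud("wrist",d)
X,Y,Z=W[...,0],W[...,1],W[...,2]
hs=cv2.cvtColor(im,cv2.COLOR_RGB2HSV).astype(int)
m=(np.hypot(X-.443,Y-.1537)<.03)&(Z>.165)&(Z<.182); Q=W[m]; print("loupe top wrist",m.sum(),cv2.minEnclosingCircle(Q[:,:2].astype(np.float32)) if m.any() else "",np.median(Q[:,2]))
E
```

```text
now gp [0.4434 0.1543 0.1695] yaw_y 39.96 t 22.4 gap 0.0388 F [-0.1 -0.2 -0.4] j6 -0.42
turn units [ 0.015 -0.012 -0.005]  shift units before turn [ 0.003 -0.009  0.031]  after turn [ 0.003 -0.009  0.031]
loupe side 402 [0.1406 0.1681 0.179 ] [0.4214 0.441  0.4696] [0.1412 0.1695]
type side 308 [0.4264 0.4426 0.4593] [0.1334 0.1801] [0.0845 0.1062]
lo 319.32302925918685 247.11389138911613
tip 274.2954817047292 243.9670443879125
loupe top wrist 12618 ((0.4382374882698059, 0.1584673672914505), 0.028630878776311874) 0.17464665117684008
```

View pics/s3.png

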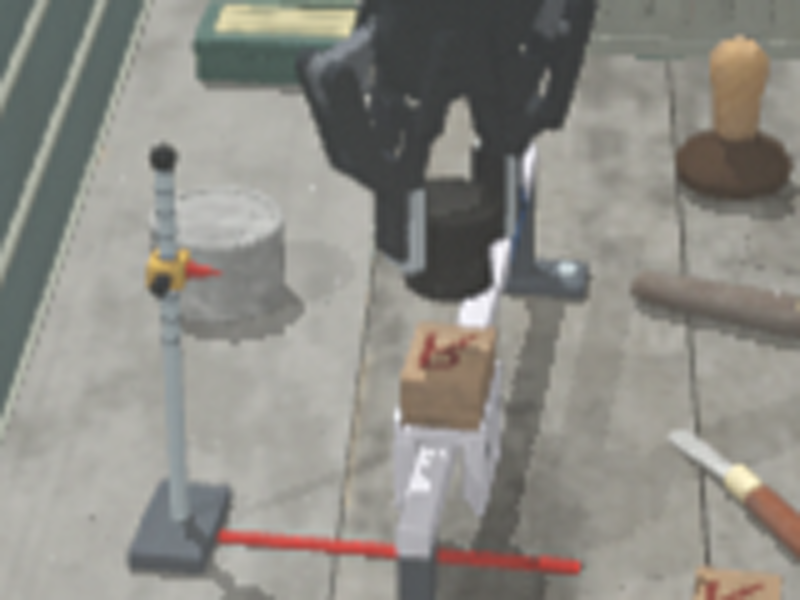

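```bash
python3 - <<'E'
from h import *
k=bot.calibration("side"); E=np.array(k["extrinsics"])
for z in(.130,.1365,.143):
    a=np.linspace(0,6.28,60); vs=[(lambda p:k["cy"]+k["fy"]*p[1]/p[2])(E@np.r_[.443+.0195*np.cos(t),.154+.0195*np.sin(t),z,1]) for t in a]; print(z,max(vs))
im=cv2.imread("pics/s3.png")[::1]; im,d=bot.camera("side")
print([(v,im[v,[314,317,320]].sum(1).tolist()) for v in range(244,255)])
E
```

```text
0.13 254.11163064743428
0.1365 251.32547555080944
0.143 248.52453522978522
[(244, [240, 184, 187]), (245, [183, 184, 189]), (246, [185, 192, 189]), (247, [185, 205, 190]), (248, [192, 198, 187]), (249, [296, 212, 193]), (250, [478, 378, 325]), (251, [512, 467, 457]), (252, [512, 483, 465]), (253, [510, 478, 461]), (254, [486, 468, 468])]
```

The side view puts the underside at about 0.138 and the kinematics at 0.1367, against a pointer at 0.1355. I lower it 1.6 mm and hand in.

Emit:
apply_moves([
  [0,0,0.04,0,0,0,0],
  [0,0,0,0,0,0,0],
  [0,0,0,0,0,0,0],
  [0,0,0,0,0,0,0],
  [0,0,0,0,0,0,0],
  [0,0,0,0,0,0,0],
])

```text
time_s: 23.15
tool_pos: [0.4431, 0.1538, 0.3223]
tool_rot: [[-0.642, 0.766, -0.001], [0.766, 0.642, 0.002], [0.002, 0.001, -1.0]]
contact_force: [0.3, 0.2, -1.1]
finger_gap: 0.0396
```

```bash
python3 - <<'E'
from h import *
plan([.443,.1537,.1683],40)
print(np.abs(bot.get_state()["qvel"]).max())
print(bot.hand_in())
E
```

```text
now gp [0.443  0.1542 0.1674] yaw_y 39.97 t 23.15 gap 0.0396 F [ 0.3  0.2 -1.1] j6 -0.42
turn units [ 0.008 -0.016 -0.004]  shift units before turn [-0.001 -0.003 -0.024]  after turn [-0.001 -0.003 -0.024]
0.0008736560692609351
the job is handed in; nothing more can be done
None
```

I handed the job in at 23 s. The carrier is hooked on the bar over the red strip and let go, and the loupe is held level above the type at pointer height. The hand-in gives no verdict, so what follows rests on my own checks.

- **Carrier:** I seated it on the blue section, slid it about 188 mm along the bar and released it. After release the wrist camera put its middle about 1 mm from the strip's line, with its top at about 101–103 mm (103 mm expected when seated).
- **Loupe:** I picked the smallest of the three black pots, about 41 mm across (the other two are about 59 mm). At hand-in it was at rest with a finger opening of 39.6 mm, and its centre was within about 1–2 mm of the type's middle.
- **Height:** the pointer tip measured about 135.5 mm. The two estimates of the loupe's underside disagreed by about 1–2 mm. After a final 1.6 mm lowering, the arm's pose put it at about 134.6 mm, and the last side view, taken before that move, would put it at about 136–137 mm. Both are inside the 6 mm limit.
- **Bystanders:** the pointer was not touched as far as the last side view shows. I turned the gripper before grasping the loupe to keep a finger clear of the blue tin. I did not measure the tins or the spare type again afterwards.

I viewed 10 pictures.

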